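# Sort clamp screws by thread hand with a test nut

### The arm

A 7-joint arm with a two-finger parallel gripper is mounted at the origin on the work surface. World frame = base frame: x ahead of the robot, y to its left, z up, the work surface at z = 0. Lengths are in m, angles in degrees, forces in N, time in s.
With the tool pointing down it reaches from about 0.425 to 0.875 m from the base axis. Payload 4.7 kg.
Tool frame: the origin (TCP) lies on the centre line of the jaws, within the pads' length; the fingertips stand env.nose_length ahead of it and the grasp point (between the pads) lies 8 mm behind it (env.nose_length is the distance from the TCP to the fingertips, in m); y points along the fingers, z is the direction in which the jaws open and shut, and the axes are right-handed (so a half turn about y gives the same grasp; the last joint's range is limited). The gripper opens to 87 mm and grips with 3 to 60 N. Pads are 19 mm wide; open, the fingers measure 117 mm over their backs; the gripper's body (75 mm by 190 mm) begins 51 mm behind the grasp point.
Start: joints at [72.657, 18.392, -4.016, 83.108, 1.295, 78.541, -3.26], TCP at [0.202, -0.618, 0.234] pointing down, gripper open.
Joint ranges: [-163.93, 163.93], [-17.29, 119.83], [-79.2, 71.16], [3.27, 140.29], [-89.18, 269.18], [5.43, 117.66], [-154.24, 154.24]. Speed limits (degrees/s): [147.25, 147.25, 180, 180, 180, 180, 180].

### API

Orientations are given as [roll, pitch, yaw] about the fixed x, y, z axes, in that order (R = Rz(yaw) Ry(pitch) Rx(roll)).
In Python, from cell import env, read_camera, camera_info, job, models gives the robot as it stands.
- The arm moves only by the tool move_arm, never from a script. Its argument "moves" is a list of rows, each a list of 6 numbers: the shift along the tool's x, y, z in mm, then the turn, a rotation vector about the tool's x, y, z in degrees. In form: [[x, y, z, ax, ay, az], ...]. A call has 1 to 20 rows; each row is the pose to reach, as a shift and turn from the pose commanded when the call began, along the tool's axes at that moment; what a row does not reach only later rows make up. A row lasts 1/12 s, in which the tool goes at most 41.7 mm and 7.16 degrees, less where a joint would pass 70% of its speed; a pose out of reach is approached as far as the arm can. A call with a gripper value outside its range is refused whole. "claw" is the finger opening in mm, from 0 to 87, set as the call begins (left out, the last holds). The fingers move at their own pace and stop on an object; "newtons" is the grip in N (left out, the last holds). Time passes only in rows, so rows that repeat a pose let the fingers close. It gives the time, the measured TCP pose, the force and the opening at its end, in the units of the state.
- env.get_obs(): the state, without advancing time (a new reading comes with each control period).
- read_camera(name): name is "side" or "top" or "wrist"; returns (picture, depth): 420x560x3 uint8, red, green, blue; 420x560 float32, m along the optical axis (not along the pixel's ray), 0 where there is no reading.
- camera_info(name): a dict with "fx", "fy", "cx", "cy" (pixels), "R" (3x3) and "t" (3): a world point X has camera coordinates R X + t. Camera axes: x right, y down, z forward; pixel columns grow to the right and rows downward; lengths in m; the calibration is good to about 2 mm. A picture is of the moment at which its call begins: read the wrist's pose just before it. camera_info takes no time and is no camera call; for the wrist camera it gives the pose at the moment of the call.
- job.sign_off(): hands the job in, once; it reports no verdict.
Trained networks look in the newest picture that a camera, given by its name, has taken for a name from the list of things; names that differ only in an ending like _2 or _b are one class to them, and where a whole thing is asked for, a point or a joint stands for the part that bears it (a point fixed in the world has none). Each returns a list of dicts, best first, with "score" (0 to 1); they miss things now and then, are a little off and sometimes report something else, mostly with a low value. They report only what shows in the picture. A call takes as long as a camera call. They do not tell look-alikes from the thing itself.
- models.spot_in(target, camera): "point" ([x, y, z] in m, in world coordinates, good to about 4 mm: the middle of the surface that is visible of it).
- models.cut_out(target, camera): "mask" (420x560 bool, what is visible of it).
The state is a dict: "time_s": time; "qpos": joint angles; "joint_velocities": joint speeds; "effort": joint torques, N m; "tool_pos": TCP position; "tool_rot": TCP orientation; "force": force on the tool from outside, world axes, zero at the start; "wrist_torque": the same for the moment, N m; "grip_width": finger opening in m.
Only numpy, scipy, OpenCV 4.12 (cv2) and the standard library are available. Lean on these libraries where they do the work, as an engineer would, in place of code of your own. Each camera call takes 0.05 s, during which the arm holds its last target.

### The job

The three wooden clamp screws in the rack look alike, and each may have a right-hand or a left-hand thread; leave the one in the yellow-ringed hole alone. One at a time, try each of the other two in the right-hand test nut (set it on the mouth, press lightly and turn it clockwise: a right-hand screw winds in by a centimetre, a left-hand one only rides up and down), take it out again and, before taking the next, hang it by its collar in its sloping chute, right-hand in the blue and left-hand in the red, so that it has slid down against the stop or the screw before it. Do not force the screws in the nut, and leave everything else on the bench where it lies.

Things in the scene. Friction and masses are not known exactly. Their poses are not given: they have to be found in the camera images.
- screw_a: One of three look-alike hardwood clamp screws, about 50 g, standing head up in the rack. Origin: on its axis at the collar's underside; z = axis, towards the knob. Above: collar 44 mm wide, 6 mm thick; round knob 32 mm wide, from 6 to 42 mm. Below the origin: 17 mm core, six-start thread 23 mm over its crests from 14 to 34 mm, cone from 36 mm to the 8 mm tip at 45 mm.
- screw_b: One of three look-alike hardwood clamp screws, about 50 g, standing head up in the rack. Origin: on its axis at the collar's underside; z = axis, towards the knob. Above: collar 44 mm wide, 6 mm thick; round knob 32 mm wide, from 6 to 42 mm. Below the origin: 17 mm core, six-start thread 23 mm over its crests from 14 to 34 mm, cone from 36 mm to the 8 mm tip at 45 mm.
- screw_c: One of three look-alike hardwood clamp screws, about 50 g, standing head up in the rack. Origin: on its axis at the collar's underside; z = axis, towards the knob. Above: collar 44 mm wide, 6 mm thick; round knob 32 mm wide, from 6 to 42 mm. Below the origin: 17 mm core, six-start thread 23 mm over its crests from 14 to 34 mm, cone from 36 mm to the 8 mm tip at 45 mm.
- rack: Plywood rack, 70 x 235 x 60 mm, fixed; three 30 mm holes 85 mm apart along its y axis, the middle one at its centre, that at y = +85 mm ringed in yellow (its screw stays); origin: centre of its underside. The screws' collars rest on its top, 60 mm up. Thread lead 54 mm a turn (9 mm a radian), right- or left-hand; the name's letter says nothing.
- test_nut: Test nut, fixed: brown wooden block 80 x 80 x 50 mm on a steel plate, a vertical 27 mm bore through it. Origin: on the bore's axis at table height. Six brass ridges, 7 mm tall, at the mouth: right-hand thread, lead 54 mm, a start every 60 degrees, some 2 mm of play; opening 20 mm inside the ridges, so a screw's cone and tip drop in freely.
- nut_mouth (a point): Centre of the test nut's mouth, at the block's top, 50 mm up. A screw lands with its origin 34 mm above here, or down to 27 mm if a start is met. Turned clockwise (from above) with light pressure, a right-hand one goes on sinking 9 mm per radian, after 0.3 rad at most: 25 mm proves it; turn it back out as it rises. A left-hand one rides between 30 and 34 mm.
- red_chute: Sloping slot for left-hand screws: two red waxed rails, 30 mm slot, 62 mm over all, fixed. Origin: on the table below the stop's face; x level, uphill along the slot. Rail tops rise at 20 degrees from 50 mm at x = 0 (stop plate 36 mm taller) to 105 mm at the open end x = 150 mm. A screw hung and let go slides down; origin rests at about x 21, z 58 mm, a second at x 62, z 73 mm.
- blue_chute: Sloping slot for right-hand screws: two blue waxed rails, 30 mm slot, 62 mm over all, fixed. Origin: on the table below the stop's face; x level, uphill along the slot. Rail tops rise at 20 degrees from 50 mm at x = 0 (stop plate 36 mm taller) to 105 mm at the open end x = 150 mm. A screw hung and let go slides down; origin rests at about x 21, z 58 mm, a second at x 62, z 73 mm.
- red_chute_top (a point): Point on the middle line of the red chute's slot, level with the rails' upper faces, near the upper end (117 mm uphill of the chute's origin, 93 mm above the table): a good place to let a screw go.
- blue_chute_top (a point): The same point on the blue chute, 117 mm uphill of its origin, 93 mm above the table.
- glue_jar: Amber jar with a white cap, 52 mm in diameter, 75 mm tall; a bystander, not part of the job.
- offcut: Small offcut of brown wood, 50 x 85 x 22 mm; a bystander, not part of the job.
- sanding_block: Cork sanding block 100 x 55 x 30 mm; a bystander, not part of the job.
- rasp: Rasp with a blue round handle, 290 mm long; a bystander, not part of the job.
- chisel: Small hand tool with a light wooden handle, 200 mm long; a bystander, not part of the job.
- steel_rule: Steel rule 200 x 16 x 3 mm; a bystander, not part of the job.
- chip_bowl: White bowl, 100 mm in diameter, 45 mm tall; a bystander, not part of the job.
Things that resemble listed ones, but are neither listed nor needed, are in the scene too. Leave any orange or purple look-alike of the blue_chute alone.

How it is judged:
By the outcome, as a careful person would: the job done as asked, in the order asked, and still so for the second after the job is handed in, with the robot touching nothing.
It also fails if it takes over 64 s, if anything falls off the work surface, if the arm or the gripper's body presses on something with over 40 N, if the wrist force passes 120 N, or if a joint passes its speed limit or range.

## Working session

There is one attempt and no reset: what is moved stays moved. The work goes in short steps, Python scripts to look and compute and a tool call to move; the robot and the scene stay as the last step left them, time stands still between calls to the robot, and variables do not carry over. Pictures are saved under pics/ and viewed, and the job is handed in when it is done.

Besides the shell and the picture viewer there is one more tool, called in YAML: its name, and indented under it one key for each argument. move_arm: Moves the arm, as the interface text tells. Its arguments: {"type":"object","properties":{"moves":{"type":"array","items":{"type":"array","items":{"type":"number"}}},"claw":{"type":"number"},"newtons":{"type":"number"}},"required":["moves"]}

```bash
ls; mkdir -p pics
python3 - <<'E'
from cell import env, read_camera, camera_info, job, models
import cv2
o=env.get_obs(); print(o, env.nose_length)
for n in ("side","top"):
    p,d=read_camera(n); cv2.imwrite(f"pics/{n}0.png",p[:,:,::-1])
    i=camera_info(n); print(n,i)
E
```

```text
pics
{'time_s': 0.0, 'qpos': array([72.65662609, 18.43859002, -4.0166304 , 83.17614744,  1.29498652,
       78.54072683, -3.26105447]), 'joint_velocities': array([ 0.00943904,  0.00529496,  0.00190178,  0.05043667, -0.02564646,
        0.04855693, -0.03077162]), 'effort': array([-3.18108723e-04, -4.91297114e+01, -4.03797431e-01, -3.12529957e+01,
       -6.36247918e-02,  4.38232231e-02,  1.84927485e-04]), 'tool_pos': array([ 0.20228651, -0.61714998,  0.23245606]), 'tool_rot': array([-9.01102146e+01, -5.47297126e-03, -1.61846858e+02]), 'force': array([-0.71351688, -0.05760668, -0.16065521]), 'wrist_torque': array([ 0.04881173, -0.01629361,  0.06441678]), 'grip_width': 0.0868822873146182} 0.011
side {'fx': 503.4379099625654, 'fy': 503.4379099625654, 'cx': 280.5322210685932, 'cy': 212.1533411473872, 'R': array([[-0.94404073, -0.32925149, -0.01950781],
       [-0.22972479,  0.69881059, -0.67741441],
       [ 0.23667197, -0.63502537, -0.73534289]]), 't': array([0.42948278, 0.25299459, 1.28888099])}
top {'fx': 537.0489397526778, 'fy': 537.0489397526778, 'cx': 280.56396531351834, 'cy': 205.44522515214635, 'R': array([[-0.02281741, -0.99968325, -0.01061878],
       [-0.99340719,  0.02386519, -0.11212761],
       [ 0.11234551,  0.00799031, -0.99363708]]), 't': array([-0.09078126,  0.48085594,  1.49747486])}
```

View pics/top0.png

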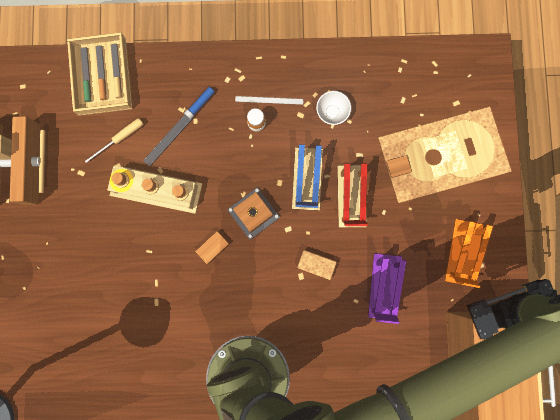

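View pics/side0.png

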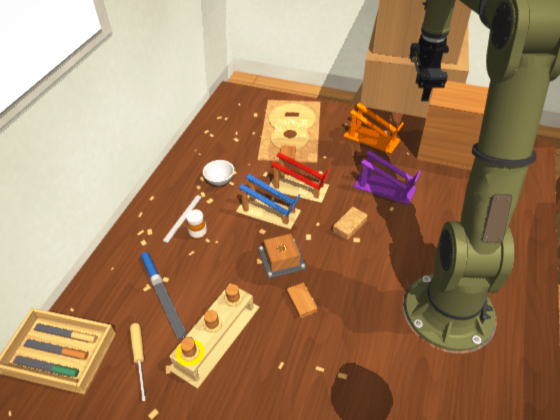

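```bash
cat > h.py <<'E'
import numpy as np, cv2
from cell import env, read_camera, camera_info, job, models
def world(u,v,z,i):
    r=np.array([(u-i['cx'])/i['fx'],(v-i['cy'])/i['fy'],1.]);R,t=i['R'],i['t']
    X=R.T@(r*z-t); return X
def cloud(d,i):
    v,u=np.mgrid[0:d.shape[0],0:d.shape[1]]
    c=np.stack([(u-i['cx'])/i['fx']*d,(v-i['cy'])/i['fy']*d,d],-1)
    W=(c-i['t'])@i['R']; W[d==0]=np.nan; return W
def proj(X,i):
    c=i['R']@np.asarray(X)+i['t']; return np.array([c[0]/c[2]*i['fx']+i['cx'],c[1]/c[2]*i['fy']+i['cy']])
def towards(X, yaw=None):
    pass
E
python3 - <<'E'
from h import *
p,d=read_camera("top"); i=camera_info("top"); np.savez('top.npz',p=p,d=d)
W=cloud(d,i); np.save('W.npy',W)
for t in ["screw_a","rack","test_nut","red_chute","blue_chute","screw_b"]:
    print(t,[(np.round(r['point'],3).tolist(),round(r['score'],2)) for r in models.spot_in(t,"top")])
c=p[130:260,90:390]; cv2.imwrite("pics/c0.png",cv2.resize(c[:,:,::-1],None,fx=2.66,fy=2.66,interpolation=cv2.INTER_CUBIC))
c=p[135:240,270:390]; cv2.imwrite("pics/c1.png",cv2.resize(c[:,:,::-1],None,fx=5,fy=5,interpolation=cv2.INTER_CUBIC))
for n,(u,v) in dict(y=(120,179),m=(148,184),e=(179,190),blue_hi=(296,160),blue_lo=(297,200),red_lo=(343,220),red_hi=(346,170),nut=(245,215)).items(): print(n,W[v,u].round(3))
E
```

```text
screw_a [([0.514, 0.168, 0.096], 0.56), ([0.535, 0.255, 0.097], 0.48), ([0.553, 0.339, 0.097], 0.47), ([0.502, -0.307, 0.001], 0.47)]
rack [([0.528, 0.239, 0.059], 0.63), ([0.502, -0.308, 0.002], 0.54)]
test_nut [([0.457, -0.028, 0.051], 0.67)]
red_chute [([0.502, -0.311, 0.004], 0.63)]
blue_chute [([0.553, -0.183, 0.003], 0.94), ([0.245, -0.386, 0.007], 0.85), ([0.336, -0.618, 0.008], 0.62)]
screw_b [([0.514, 0.168, 0.096], 0.56), ([0.535, 0.255, 0.097], 0.48), ([0.553, 0.339, 0.097], 0.47), ([0.502, -0.307, 0.001], 0.47)]
y [0.553 0.333 0.1  ]
m [0.537 0.256 0.101]
e [0.518 0.17  0.109]
blue_hi [ 0.613 -0.15   0.002]
blue_lo [ 0.49  -0.148  0.054]
red_lo [ 0.431 -0.275  0.048]
red_hi [ 0.563 -0.283  0.099]
nut [ 0.451 -0.003  0.057]
```

Run:
```python
from h import *
p,d=read_camera("side"); i=camera_info("side"); np.savez('side.npz',p=p,d=d)
c=p[140:300,190:350]; cv2.imwrite("pics/c2.png",cv2.resize(c[:,:,::-1],None,fx=3.7,fy=3.7,interpolation=cv2.INTER_CUBIC))
```

```text
(no output)
```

View pics/c0.png

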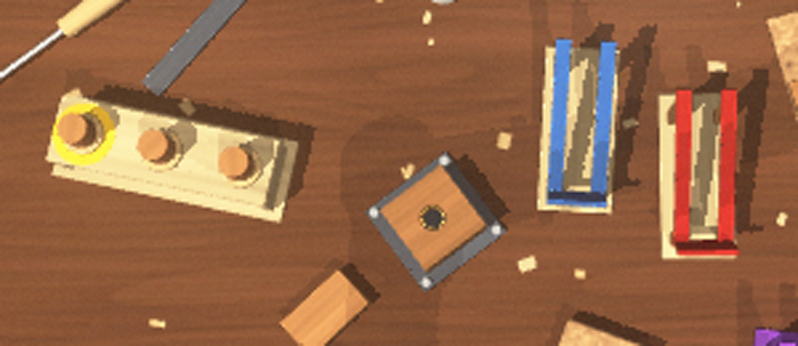

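View pics/c1.png

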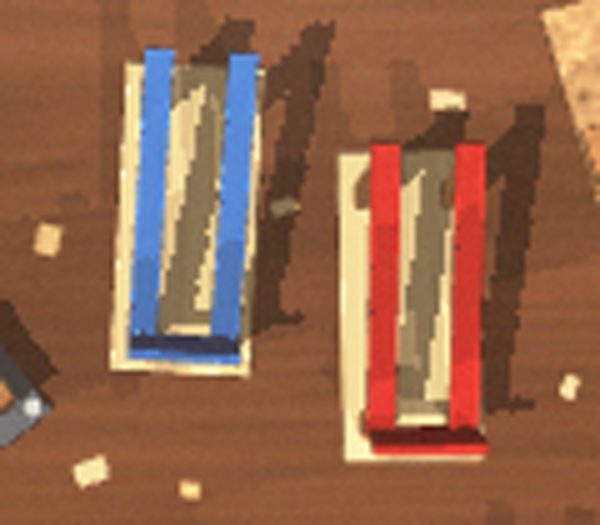

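View pics/c2.png

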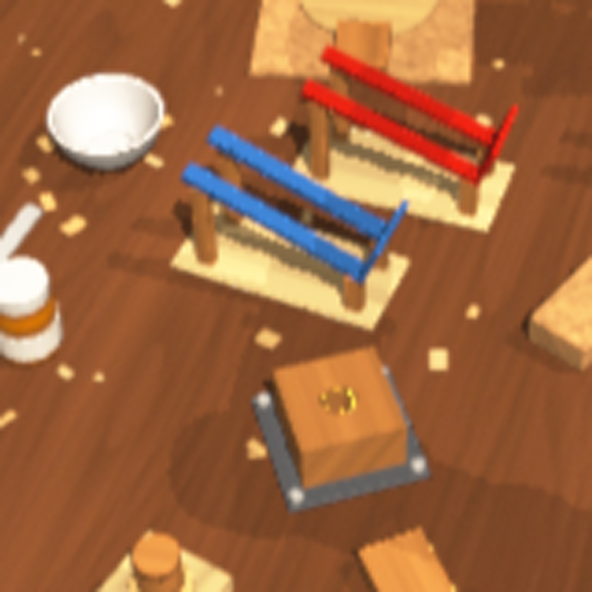

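Run:
```python
from h import *
z=np.load('top.npz');p,d=z['p'],z['d'];i=camera_info("top");W=cloud(d,i)
hsv=cv2.cvtColor(p,cv2.COLOR_RGB2HSV)
v,u=np.mgrid[0:420,0:560]
# knobs: per-knob points
for c in [(0.553,.338),(0.536,.255),(0.515,.17)]:
    m=(np.hypot(W[...,0]-c[0],W[...,1]-c[1])<.03)&(W[...,2]>.088)
    P=W[m]; print('knob',P[:,:2].mean(0).round(4),P[:,2].max().round(4),np.median(P[:,2]).round(4),m.sum(), 0.5*(P.min(0)+P.max(0)).round(4))
def rails(mask,name):
    P=W[mask&(W[...,2]>.04)&(W[...,2]<.115)]
    A=np.c_[P[:,0],P[:,1],np.ones(len(P))]
    co=np.linalg.lstsq(A,P[:,2],rcond=None)[0]; r=P[:,2]-A@co
    k=np.abs(r)<.006; A=A[k];P=P[k];co=np.linalg.lstsq(A,P[:,2],rcond=None)[0]
    g=np.hypot(co[0],co[1]); print(name,len(P),'slope',np.degrees(np.arctan(g)),'upyaw',np.degrees(np.arctan2(co[1],co[0])),'mean',P.mean(0).round(4))
    c,(w,h),a=cv2.minAreaRect((P[:,:2]*1000).astype(np.float32)); print('rect',np.round(c,1),w,h,a)
    # sides: yaw by line fits
    th=np.arctan2(co[1],co[0])
    for th in (th,):
        e=np.array([np.cos(th),np.sin(th)]);n=np.array([-e[1],e[0]])
        s=P[:,:2]@n; mid=np.median(s); 
        for side in (s>s.mean(),s<=s.mean()):
            Q=P[side][:,:2]; vx,vy,x0,y0=cv2.fitLine((Q*1000).astype(np.float32),cv2.DIST_HUBER,0,.01,.01).ravel(); 
            if vx<0: vx,vy=-vx,-vy
            print(' rail yaw',np.degrees(np.arctan2(vy,vx)),'y at x=x0',x0,y0, 'at x=500,600', y0+(500-x0)*vy/vx,y0+(600-x0)*vy/vx,'x range',np.percentile(Q[:,0],[0,2,98,100]).round(3))
H=hsv[...,0];S=hsv[...,1]
b=(H>100)&(H<125)&(S>150)&(u>285)&(u<330)&(v>135)&(v<220)
r=((H<6)|(H>174))&(S>170)&(u>335)&(u<375)&(v>155)&(v<235)
rails(b,'blue');rails(r,'red')
# nut block top
m=(np.hypot(W[...,0]-.455,W[...,1]+.025)<.075)&(W[...,2]>.042)&(W[...,2]<.07)
c,(w,h),a=cv2.minAreaRect((W[m][:,:2]*1000).astype(np.float32)); print('nut',c,w,h,a, np.median(W[m][:,2]))
# brass
m2=(np.hypot(W[...,0]-.455,W[...,1]+.025)<.03)&(hsv[...,2]<90); print('dark',u[m2].mean(),v[m2].mean(), )
# rack
m=(np.abs(W[...,2]-.06)<.01)&(u>100)&(u<210)&(v>150)&(v<220)
c,(w,h),a=cv2.minAreaRect((W[m][:,:2]*1000).astype(np.float32)); print('rack',c,w,h,a,m.sum())
def ray(u,v,zz):
    a=world(u,v,1,i);b=world(u,v,2,i);t=(zz-a[2])/(b-a)[2];return a+t*(b-a)
print('bore@50', ray(u[m2].mean(),v[m2].mean(),.05))
```

```text
knob [0.5554 0.3399] 0.1112 0.1018 127 [0.5567  0.34155 0.0998 ]
knob [0.5363 0.2574] 0.1105 0.103 121 [0.5361 0.2588 0.0995]
knob [0.5173 0.1754] 0.1104 0.1031 118 [0.51705 0.17575 0.0992 ]
blue 49 slope 20.686935762669624 upyaw -8.315061150486061 mean [ 0.5999 -0.1753  0.0934]
rect [ 584.1 -183. ] 56.04342269897461 97.41950225830078 84.94121551513672
 rail yaw -1.7796686 y at x=x0 594.2869 -161.66284 at x=500,600 -158.73325 -161.84035 x range [0.537 0.55  0.634 0.635]
 rail yaw -5.1706924 y at x=x0 599.66345 -208.08432 at x=500,600 -199.06563 -208.11478 x range [0.55  0.552 0.63  0.63 ]
red 454 slope 16.428964287104574 upyaw -2.3258521994696526 mean [ 0.5175 -0.3074  0.084 ]
rect [ 502.2 -307.5] 61.39323425292969 158.30743408203125 89.7777099609375
 rail yaw -1.700211 y at x=x0 519.2256 -284.30716 at x=500,600 -283.73648 -286.70477 x range [0.424 0.427 0.576 0.579]
 rail yaw -1.9985331 y at x=x0 515.9884 -329.57217 at x=500,600 -329.01425 -332.50378 x range [0.423 0.425 0.578 0.581]
nut (461.1894226074219, -22.70550537109375) 81.34669494628906 79.67150115966797 35.607662200927734 0.051217072943366686
dark 252.4848484848485 211.63636363636363
rack (537.2706298828125, 259.58551025390625) 238.72352600097656 71.03851318359375 76.58661651611328 1665
bore@50 [ 0.46044146 -0.02343437  0.05      ]
```

```bash
cat >> h.py <<'E'
import json
from scipy.spatial.transform import Rotation as Ro
def Rt(yaw,tilt=0,tyaw=0):
    # tool down at yaw; then tilt: rotate about world horizontal axis so that the tool's up-axis leans by tilt toward azimuth tyaw
    R=Ro.from_euler('xyz',[-90,0,yaw],degrees=True)
    if tilt:
        a=np.radians(tyaw); ax=np.array([-np.sin(a),np.cos(a),0]); R=Ro.from_rotvec(np.radians(tilt)*ax)*R
    return R
def plan(*targets,commit=True):
    """targets: (x,y,z,yaw[,tilt,tyaw]); prints rows from commanded pose; commits last as commanded"""
    try: c=json.load(open('cmd.json'))
    except Exception: c=dict(p=[.202,-.618,.234],q=Ro.from_euler('xyz',[-90,0,-161.85],degrees=True).as_quat().tolist())
    p0=np.array(c['p']);R0=Ro.from_quat(c['q'])
    for t in targets:
        R=Rt(*t[3:]); s=R0.inv().apply(np.array(t[:3])-p0)*1000; rv=np.degrees((R0.inv()*R).as_rotvec())
        n=max(np.linalg.norm(s)/41.7,np.linalg.norm(rv)/7.16)
        print(np.round(np.r_[s,rv],1).tolist(),'rows from start',round(n,1))
        last=(np.round(s,1)/1000,np.round(rv,1))
    if commit:
        json.dump(dict(p=(p0+R0.apply(last[0])).tolist(),q=(R0*Ro.from_rotvec(np.radians(last[1]))).as_quat().tolist()),open('cmd.json','w'))
def st():
    o=env.get_obs(); c=json.load(open('cmd.json')) if __import__('os').path.exists('cmd.json') else None
    print('t',round(o['time_s'],2),'tcp',o['tool_pos'].round(4),'rot',o['tool_rot'].round(2),'F',o['force'].round(2),'w',round(o['grip_width'],4), 'q7',o['qpos'].round(0)[-1])
    if c: print('cmd',np.round(c['p'],4),'err mm',((o['tool_pos']-np.array(c['p']))*1000).round(2), Ro.from_quat(c['q']).as_euler('xyz',degrees=True).round(2))
E
python3 - <<'E'
from h import *
print(world(0,0,1,camera_info('wrist')))
i=camera_info('wrist');print('campos',-i['R'].T@i['t'],i['R'][2], i['fx'])
plan((.48,-.28,.234,-100),(.517,.12,.21,-60),(.507,.14,.20,-60))
E
```

```text
[ 0.31430349  0.30975085 -0.74458142]
campos [ 0.27399693 -0.59548429  0.38415782] [-0.25702836 -0.08428871 -0.96272106] 336.54997710349966
[-369.5, -0.0, -234.6, -0.0, -61.9, 0.0] rows from start 10.5
[-529.2, 24.0, -603.2, 0.0, -101.9, 0.0] rows from start 19.3
[-525.9, 34.0, -625.3, 0.0, -101.9, 0.0] rows from start 19.6
```

move_arm:
  moves:
    - [-369.5,0,-234.6,0,-61.9,0]
    - [-369.5,0,-234.6,0,-61.9,0]
    - [-369.5,0,-234.6,0,-61.9,0]
    - [-369.5,0,-234.6,0,-61.9,0]
    - [-369.5,0,-234.6,0,-61.9,0]
    - [-369.5,0,-234.6,0,-61.9,0]
    - [-369.5,0,-234.6,0,-61.9,0]
    - [-369.5,0,-234.6,0,-61.9,0]
    - [-369.5,0,-234.6,0,-61.9,0]
    - [-369.5,0,-234.6,0,-61.9,0]
    - [-525.9,34,-625.3,0,-101.9,0]
    - [-525.9,34,-625.3,0,-101.9,0]
    - [-525.9,34,-625.3,0,-101.9,0]
    - [-525.9,34,-625.3,0,-101.9,0]
    - [-525.9,34,-625.3,0,-101.9,0]
    - [-525.9,34,-625.3,0,-101.9,0]
    - [-525.9,34,-625.3,0,-101.9,0]
    - [-525.9,34,-625.3,0,-101.9,0]
    - [-525.9,34,-625.3,0,-101.9,0]
    - [-525.9,34,-625.3,0,-101.9,0]
  claw: 60
  newtons: 10

```text
time_s: 2.17
tool_pos: [0.5053, 0.1196, 0.2017]
tool_rot: [-89.9, -0.1, -60.0]
force: [0.8, -1.4, 0.5]
grip_width: 0.0599
```

Run:
```python
from h import *
st()
i=camera_info('wrist'); p,d=read_camera('wrist'); np.savez('w1.npz',p=p,d=d,**i)
cv2.imwrite('pics/w1.png',p[:,:,::-1])
W=cloud(d,i)
for c in [(0.536,.2575),(0.517,.1755)]:
    m=(np.hypot(W[...,0]-c[0],W[...,1]-c[1])<.03)&(W[...,2]>.096)&(W[...,2]<.12); P=W[m]
    if len(P): print(len(P),P.mean(0),(P.min(0)+P.max(0))/2, cv2.minEnclosingCircle((P[:,:2]*1000).astype(np.float32)))
z=np.load('top.npz');i=camera_info("top");W=cloud(z['d'],i);hsv=cv2.cvtColor(z['p'],cv2.COLOR_RGB2HSV)
for uv in [(307,150),(303,180),(318,180),(318,150)]: print(uv,hsv[uv[1],uv[0]],W[uv[1],uv[0]].round(3))
```

```text
t 2.17 tcp [0.5053 0.1196 0.2017] rot [-89.95  -0.09 -59.98] F [ 0.82 -1.38  0.48] w 0.0599 q7 9.0
cmd [0.5069 0.14   0.2   ] err mm [ -1.68 -20.42   1.69] [-90.     0.   -59.95]
1787 [0.53746671 0.25657713 0.10126924] [0.53814041 0.25690863 0.09986239] ((538.23583984375, 257.196044921875), 16.1383056640625)
1416 [0.5183231  0.17481423 0.10131448] [0.51866704 0.17479494 0.10020431] ((518.7271118164062, 174.55213928222656), 16.040597915649414)
(307, 150) [ 17 100 133] [ 0.642 -0.183  0.004]
(303, 180) [ 19  94 224] [ 0.553 -0.168  0.008]
(318, 180) [109 147 212] [ 0.542 -0.207  0.073]
(318, 150) [109 145 221] [ 0.619 -0.208  0.104]
```

View pics/w1.png

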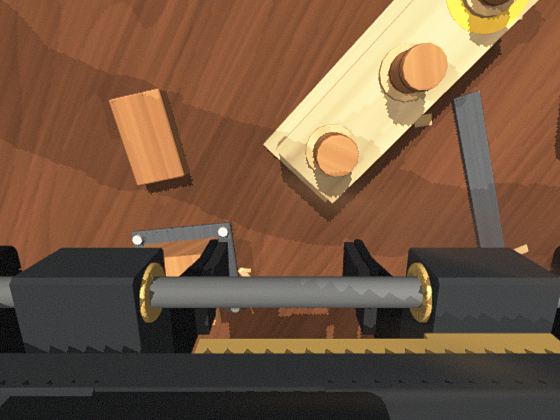

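move_arm:
  moves:
    - [0,0,0,0,0,0]

```text
time_s: 2.3
tool_pos: [0.5044, 0.1236, 0.2015]
tool_rot: [-89.9, 0.1, -59.4]
force: [-0.0, -0.7, 0.0]
grip_width: 0.06
```

Run:
```python
from h import *
st()
z=np.load('top.npz');p,d=z['p'],z['d'];i=camera_info("top");W=cloud(d,i)
hsv=cv2.cvtColor(p,cv2.COLOR_RGB2HSV);H,S=hsv[...,0],hsv[...,1]
v,u=np.mgrid[0:420,0:560]
b=(H>100)&(H<125)&(S>110)&(u>285)&(u<330)&(v>135)&(v<205)&(W[...,2]>.045)&(W[...,2]<.115)
P=W[b]
A=np.c_[P[:,0],P[:,1],np.ones(len(P))];co=np.linalg.lstsq(A,P[:,2],rcond=None)[0]
print(len(P),co,np.degrees(np.arctan(np.hypot(*co[:2]))),np.degrees(np.arctan2(co[1],co[0])))
mid=lambda x:-.184-(x-.56)*.05
for side in (P[:,1]>mid(P[:,0]),P[:,1]<mid(P[:,0])):
    Q=P[side]; vx,vy,x0,y0=cv2.fitLine((Q[:,:2]*1000).astype(np.float32),cv2.DIST_HUBER,0,.01,.01).ravel()
    print(np.degrees(np.arctan(vy/vx)), y0+(500-x0)*vy/vx,y0+(600-x0)*vy/vx,np.percentile(Q[:,0],[0,2,98,100]).round(3),Q[:,2].min(),Q[:,2].max())
# stop faces
for nm,msk in (('blue',(H>100)&(H<130)&(S>110)&(u>285)&(u<330)),('red',((H<6)|(H>174))&(S>150)&(u>335)&(u<375))):
    m=msk&(v>195)&(v<232); Q=W[m]; 
    for zc in np.arange(.04,.1,.006):
        k=np.abs(Q[:,2]-zc)<.003
        if k.sum(): print(nm,round(zc,3),k.sum(),Q[k,0].min().round(3),Q[k,0].max().round(3))
```

```text
t 2.3 tcp [0.5044 0.1236 0.2015] rot [-89.92   0.12 -59.4 ] F [-0.03 -0.7   0.02] w 0.06 q7 10.0
cmd [0.5069 0.14   0.2   ] err mm [ -2.52 -16.41   1.53] [-90.     0.   -59.95]
571 [ 0.35891122 -0.03307448 -0.1280565 ] 19.820782564851193 -5.265064780780413
-4.843118 -152.0417 -160.51472 [0.487 0.49  0.633 0.635] 0.047367936561611305 0.10988383606620847
-4.450312 -198.57921 -206.36212 [0.483 0.488 0.628 0.631] 0.049256932069227925 0.11016382357502216
blue 0.046 1 0.491 0.491
blue 0.052 33 0.483 0.501
blue 0.058 22 0.485 0.501
blue 0.064 2 0.499 0.499
blue 0.076 3 0.47 0.473
blue 0.082 24 0.466 0.473
blue 0.088 6 0.465 0.469
red 0.046 10 0.43 0.437
red 0.052 46 0.427 0.454
red 0.058 85 0.426 0.474
red 0.064 74 0.423 0.485
red 0.07 73 0.42 0.496
red 0.076 47 0.413 0.495
red 0.082 34 0.413 0.493
red 0.088 15 0.413 0.417
```

```bash
cat >> h.py <<'E'
def sync():
    o=env.get_obs(); json.dump(dict(p=o['tool_pos'].tolist(),q=Ro.from_euler('xyz',o['tool_rot'],degrees=True).as_quat().tolist()),open('cmd.json','w'))
E
python3 - <<'E'
from h import *
sync(); plan((.5182,.175,.14,-60),(.5182,.175,.082,-60))
E
```

```text
[-37.1, 61.7, 37.9, -0.1, 0.6, -0.1] rows from start 2.0
[-37.0, 119.7, 37.8, -0.1, 0.6, -0.1] rows from start 3.1
```

move_arm:
  moves:
    - [-37,61.7,37.9,-0.1,0.6,-0.1]
    - [-37,61.7,37.9,-0.1,0.6,-0.1]
    - [-37,61.7,37.9,-0.1,0.6,-0.1]
    - [-37,100,37.9,-0.1,0.6,-0.1]
    - [-37,119.7,37.8,-0.1,0.6,-0.1]
    - [-37,119.7,37.8,-0.1,0.6,-0.1]
    - [-37,119.7,37.8,-0.1,0.6,-0.1]

```text
time_s: 2.88
tool_pos: [0.5192, 0.1673, 0.0813]
tool_rot: [-90.2, -0.1, -60.6]
force: [0.2, 1.0, 0.6]
grip_width: 0.0599
```

Run:
```python
from h import *
st()
```

```text
t 2.88 tcp [0.5192 0.1673 0.0813] rot [-9.022e+01 -9.000e-02 -6.062e+01] F [0.19 1.01 0.56] w 0.0599 q7 -4.0
cmd [0.5182 0.175  0.082 ] err mm [ 1.06 -7.7  -0.7 ] [-9.002e+01  2.000e-02 -6.000e+01]
```

move_arm:
  moves:
    - [0,0,0,0,0,0]
    - [0,0,0,0,0,0]

```text
time_s: 3.05
tool_pos: [0.5211, 0.1686, 0.0836]
tool_rot: [-89.9, -0.2, -60.6]
force: [0.7, -0.4, -0.6]
grip_width: 0.0602
```

Run:
```python
from h import *
st(); sync(); plan((.5182,.175,.082,-60))
```

```text
t 3.05 tcp [0.5211 0.1686 0.0836] rot [-89.92  -0.19 -60.6 ] F [ 0.74 -0.42 -0.59] w 0.0602 q7 -4.0
cmd [0.5182 0.175  0.082 ] err mm [ 2.9  -6.4   1.68] [-9.002e+01  2.000e-02 -6.000e+01]
[-7.0, 1.6, 0.7, -0.1, -0.6, 0.2] rows from start 0.2
```

move_arm:
  moves:
    - [-7,1,0.7,0,-0.6,0]
    - [-7,1,0.7,0,-0.6,0]
    - [-7,1,0.7,0,-0.6,0]

```text
time_s: 3.3
tool_pos: [0.5168, 0.1759, 0.0814]
tool_rot: [-90.0, -0.1, -59.9]
force: [-0.6, -1.1, -0.1]
grip_width: 0.0603
```

Run:
```python
from h import *
for k in range(3): st()
```

```text
t 3.3 tcp [0.5168 0.1759 0.0814] rot [-90.04  -0.13 -59.88] F [-0.56 -1.06 -0.06] w 0.0603 q7 -4.0
cmd [0.5182 0.175  0.082 ] err mm [-1.47  0.9  -0.66] [-9.003e+01  1.000e-02 -6.000e+01]
t 3.3 tcp [0.5168 0.1759 0.0814] rot [-90.04  -0.13 -59.88] F [-0.56 -1.06 -0.06] w 0.0603 q7 -4.0
cmd [0.5182 0.175  0.082 ] err mm [-1.47  0.9  -0.66] [-9.003e+01  1.000e-02 -6.000e+01]
t 3.3 tcp [0.5168 0.1759 0.0814] rot [-90.04  -0.13 -59.88] F [-0.56 -1.06 -0.06] w 0.0603 q7 -4.0
cmd [0.5182 0.175  0.082 ] err mm [-1.47  0.9  -0.66] [-9.003e+01  1.000e-02 -6.000e+01]
```

move_arm:
  moves:
    - [0,0,0,0,0,0]
    - [0,0,0,0,0,0]
    - [0,0,0,0,0,0]
    - [0,0,0,0,0,0]
    - [0,0,0,0,0,0]
  claw: 20
  newtons: 12

```text
time_s: 3.72
tool_pos: [0.5167, 0.1751, 0.0805]
tool_rot: [-90.1, -0.1, -60.0]
force: [0.3, 0.0, -0.2]
grip_width: 0.0346
```

Run:
```python
from h import *
st(); plan((.518,.175,.16,-60),(.47,.02,.155,-60))
```

```text
t 3.72 tcp [0.5167 0.1751 0.0805] rot [-90.11  -0.1  -59.96] F [ 0.26  0.03 -0.24] w 0.0346 q7 -4.0
cmd [0.5182 0.175  0.082 ] err mm [-1.54  0.04 -1.49] [-9.003e+01  1.000e-02 -6.000e+01]
[-0.1, -78.0, -0.2, 0.0, -0.0, -0.0] rows from start 1.9
[110.1, -72.9, -119.3, 0.0, -0.0, -0.0] rows from start 4.3
```

move_arm:
  moves:
    - [0,0,0,0,0,0]
    - [0,0,0,0,0,0]
    - [0,-39,0,0,0,0]
    - [0,-78,0,0,0,0]
    - [28,-78,-30,0,0,0]
    - [55,-78,-60,0,0,0]
    - [83,-75,-90,0,0,0]
    - [110.1,-72.9,-119.3,0,0,0]
    - [110.1,-72.9,-119.3,0,0,0]
    - [110.1,-72.9,-119.3,0,0,0]
    - [110.1,-72.9,-119.3,0,0,0]

```text
time_s: 4.63
tool_pos: [0.4687, 0.0207, 0.154]
tool_rot: [-90.1, -0.1, -60.0]
force: [0.7, 0.6, -0.3]
grip_width: 0.0322
```

Run:
```python
from h import *
st()
i=camera_info('wrist'); p,d=read_camera('wrist'); np.savez('w2.npz',p=p,d=d,**i)
cv2.imwrite('pics/w2.png',p[:,:,::-1])
W=cloud(d,i)
print(np.nanmedian(W[np.hypot(W[...,0]-.46,W[...,1]+.023)<.035],axis=0))
st()
```

```text
t 4.63 tcp [0.4687 0.0207 0.154 ] rot [-90.07  -0.1  -59.97] F [ 0.71  0.6  -0.31] w 0.0322 q7 24.0
cmd [0.47  0.02  0.155] err mm [-1.27  0.7  -0.92] [-9.003e+01  1.000e-02 -6.000e+01]
[ 0.4467678  -0.00824091  0.04974555]
t 4.68 tcp [0.4689 0.0216 0.1541] rot [-9.006e+01 -9.000e-02 -5.986e+01] F [ 0.33  0.16 -0.51] w 0.0322 q7 24.0
cmd [0.47  0.02  0.155] err mm [-1.11  1.53 -0.9 ] [-9.003e+01  1.000e-02 -6.000e+01]
```

View pics/w2.png

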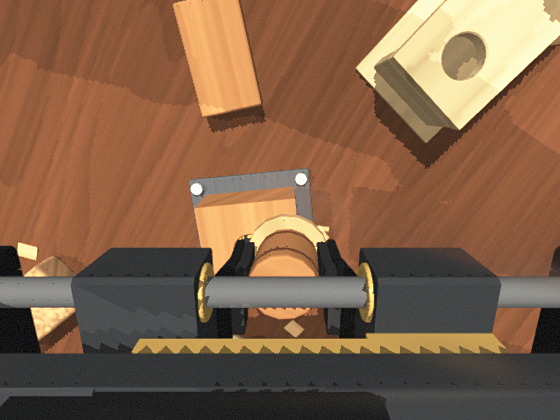

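Run:
```python
from h import *
def bolts(p,d,i,sel):
    W=cloud(d,i); m=((p.min(2)>(215 if sel=='w' else 150))&(p.max(2).astype(int)-p.min(2)<22)&(np.hypot(W[...,0]-.46,W[...,1]+.023)<.09)).astype(np.uint8)
    n,l,s,c=cv2.connectedComponentsWithStats(m)
    for k in range(1,n):
        if s[k,4]>2: print(sel,c[k].round(1),s[k,4],np.nanmedian(W[l==k],axis=0).round(4))
z=np.load('w2.npz'); bolts(z['p'],z['d'],z,'w')
z=np.load('top.npz'); bolts(z['p'],z['d'],camera_info('top'),'t')
z=np.load('side.npz'); bolts(z['p'],z['d'],camera_info('side'),'s')
```

```text
w [300.7 178.6] 92 [0.4731 0.041  0.0105]
w [195.9 188.8] 97 [ 0.3967 -0.0141  0.0104]
t [256.3 189.9] 9 [ 0.5268 -0.0323  0.0103]
t [230.  209.5] 10 [0.472  0.0432 0.0111]
t [276. 216.] 9 [ 0.4497 -0.0882  0.0131]
t [249.4 235.8] 9 [ 0.3948 -0.01    0.0105]
s [270.  272.3] 3 [0.4733 0.0343 0.0073]
```

Run:
```python
from h import *
plan((.4616,-.0236,.125,-60),(.4616,-.0236,.108,-60))
```

```text
[33.6, 30.0, -29.1, 0.0, -0.0, -0.0] rows from start 1.3
[33.6, 47.0, -29.1, 0.0, -0.0, -0.0] rows from start 1.6
```

move_arm:
  moves:
    - [33.6,0,-29.1,0,0,0]
    - [33.6,20,-29.1,0,0,0]
    - [33.6,30,-29.1,0,0,0]
    - [33.6,38,-29.1,0,0,0]
    - [33.6,47,-29.1,0,0,0]
    - [33.6,47,-29.1,0,0,0]
    - [33.6,47,-29.1,0,0,0]
  newtons: 10

```text
time_s: 5.27
tool_pos: [0.4602, -0.022, 0.1067]
tool_rot: [-90.1, -0.0, -59.8]
force: [0.2, 0.2, -0.4]
grip_width: 0.0318
```

Run:
```python
from h import *
st()
p,d=read_camera('side'); c=p[190:310,220:350]; cv2.imwrite("pics/s1.png",cv2.resize(c[:,:,::-1],None,fx=4,fy=4,interpolation=cv2.INTER_CUBIC))
```

```text
t 5.27 tcp [ 0.4602 -0.022   0.1067] rot [-9.012e+01 -3.000e-02 -5.981e+01] F [ 0.24  0.24 -0.42] w 0.0318 q7 27.0
cmd [ 0.4616 -0.0236  0.108 ] err mm [-1.41  1.58 -1.27] [-9.003e+01  1.000e-02 -6.000e+01]
```

View pics/s1.png

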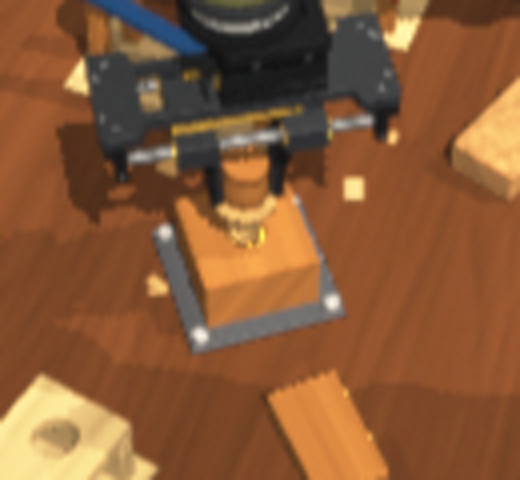

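Run:
```python
from h import *
c=json.load(open('cmd.json')); c['p']=(np.array(c['p'])+[-.0013,.001,-.0011]).tolist(); json.dump(c,open('cmd.json','w'))
plan((.4612,-.0232,.105,-60),(.4612,-.0232,.103,-60))
```

```text
[1.0, 1.9, 0.5, 0.0, -0.0, -0.0] rows from start 0.1
[1.0, 3.9, 0.5, 0.0, -0.0, -0.0] rows from start 0.1
```

move_arm:
  moves:
    - [1,1.9,0.5,0,0,0]
    - [1,2.9,0.5,0,0,0]
    - [1,3.9,0.5,0,0,0]
    - [1,3.9,0.5,0,0,0]

```text
time_s: 5.65
tool_pos: [0.4614, -0.024, 0.1035]
tool_rot: [-90.1, -0.1, -60.0]
force: [-1.1, 0.4, 2.6]
grip_width: 0.0317
```

move_arm:
  moves:
    - [0,0.3,0,0,7,0]
    - [0,0.7,0,0,14,0]
    - [0,1,0,0,21,0]
    - [0,1,0,0,21,0]

```text
time_s: 5.98
tool_pos: [0.4612, -0.0242, 0.1021]
tool_rot: [-90.0, -0.1, -81.1]
force: [-1.0, -0.2, -0.2]
grip_width: 0.0319
```

move_arm:
  moves:
    - [0,1,0,0,7,0]
    - [0,2,0,0,14,0]
    - [0,3,0,0,21,0]
    - [0,3,0,0,21,0]

```text
time_s: 6.32
tool_pos: [0.462, -0.0242, 0.1006]
tool_rot: [-89.9, -0.2, -102.0]
force: [-2.9, 0.1, 10.8]
grip_width: 0.0314
```

move_arm:
  moves:
    - [0,0,0,0,7,0]
    - [0,0,0,0,14,0]
    - [0,0,0,0,14,0]

```text
time_s: 6.57
tool_pos: [0.4617, -0.0242, 0.1004]
tool_rot: [-89.9, -0.2, -116.0]
force: [-2.2, -0.1, 9.6]
grip_width: 0.0318
```

move_arm:
  moves:
    - [0,-1,0,0,7,0]
    - [0,-1,0,0,14,0]
    - [0,-1,0,0,14,0]

```text
time_s: 6.82
tool_pos: [0.462, -0.024, 0.1014]
tool_rot: [-89.8, -0.1, -130.0]
force: [-1.5, 0.3, 8.1]
grip_width: 0.0316
```

Run:
```python
from h import *
st()
p,d=read_camera('side'); c=p[190:310,220:350]; cv2.imwrite("pics/s2.png",cv2.resize(c[:,:,::-1],None,fx=4,fy=4,interpolation=cv2.INTER_CUBIC))
p,d=read_camera('wrist');cv2.imwrite('pics/w3.png',p[:,:,::-1])
st()
```

```text
t 6.82 tcp [ 0.462  -0.024   0.1014] rot [-8.9850e+01 -9.0000e-02 -1.3003e+02] F [-1.52  0.25  8.1 ] w 0.0316 q7 -43.0
cmd [ 0.4612 -0.0232  0.103 ] err mm [ 0.81 -0.8  -1.52] [-9.003e+01  1.000e-02 -6.000e+01]
t 6.92 tcp [ 0.4623 -0.0241  0.1015] rot [-8.9820e+01 -8.0000e-02 -1.2973e+02] F [-0.48  0.66  7.22] w 0.0315 q7 -43.0
cmd [ 0.4612 -0.0232  0.103 ] err mm [ 1.06 -0.83 -1.47] [-9.003e+01  1.000e-02 -6.000e+01]
```

View pics/s2.png

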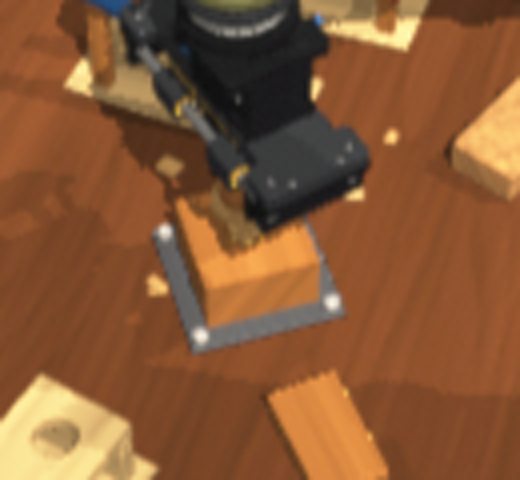

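View pics/w3.png

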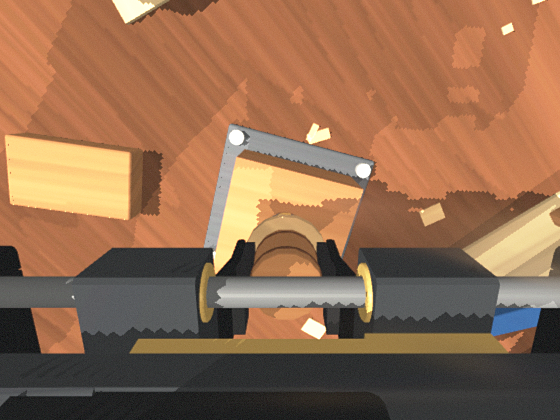

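move_arm:
  moves:
    - [0,-1,0,0,7,0]
    - [0,-1,0,0,14,0]

```text
time_s: 7.08
tool_pos: [0.4616, -0.0243, 0.1015]
tool_rot: [-89.8, -0.1, -144.1]
force: [-0.3, 0.1, -1.6]
grip_width: 0.0319
```

move_arm:
  moves:
    - [0,0,0,0,7,0]
    - [0,0,0,0,14,0]

```text
time_s: 7.25
tool_pos: [0.4612, -0.0242, 0.1011]
tool_rot: [-89.9, -0.1, -158.1]
force: [0.8, 0.9, 0.3]
grip_width: 0.0313
```

move_arm:
  moves:
    - [0,0,0,0,7,0]
    - [0,0,0,0,14,0]

```text
time_s: 7.42
tool_pos: [0.4613, -0.0242, 0.1011]
tool_rot: [-89.9, -0.0, -172.1]
force: [0.2, 0.5, -0.1]
grip_width: 0.032
```

move_arm:
  moves:
    - [0,0,0,0,7,0]
    - [0,0,0,0,14,0]

```text
time_s: 7.58
tool_pos: [0.4618, -0.0239, 0.1018]
tool_rot: [-89.9, 0.1, 173.9]
force: [-0.7, -0.0, 4.5]
grip_width: 0.0317
```

```bash
cat >> h.py <<'E'
def setcmd(x,y,z,yaw,tilt=0,ty=0):
    json.dump(dict(p=[x,y,z],q=Rt(yaw,tilt,ty).as_quat().tolist()),open('cmd.json','w'))
def chute(top,yaw,h,off=.021):
    a=np.radians(yaw); n=np.array([-np.sin(np.radians(20))*np.cos(a),-np.sin(np.radians(20))*np.sin(a),np.cos(np.radians(20))])
    return tuple(np.array(top)+n*(off+h))
E
python3 - <<'E'
from h import *
setcmd(.4612,-.0232,.101,-186)
T=(.546,-.3079,.093)
a=chute(T,-1.85,.06); b=chute(T,-1.85,.003); y=-181.85
print(a,b)
plan((.4612,-.0232,.18,-184),(.48,-.1,.2,-184),a+(y,20,180-1.85))
E
```

```text
(np.float64(0.5183108083897907), np.float64(-0.30700564418640935), np.float64(0.16911510228365859)) (np.float64(0.5377957950784565), np.float64(-0.307635005684862), np.float64(0.1155526228988618))
[0.0, -79.0, 0.0, 0.0, -2.0, 0.0] rows from start 1.9
[-26.7, -99.0, 74.4, 0.0, -2.0, 0.0] rows from start 3.0
[-86.5, -68.1, 276.3, -0.7, -4.1, 20.0] rows from start 7.1
```

move_arm:
  moves:
    - [0,-40,0,0,0,0]
    - [0,-79,0,0,-2,0]
    - [-26.7,-99,74.4,0,-2,0]
    - [-26.7,-99,74.4,0,-2,0]
    - [-42,-98,125,0,-3,3]
    - [-55,-90,165,0,-3,7]
    - [-65,-80,205,-0.3,-3.5,12]
    - [-78,-74,243,-0.5,-4,17]
    - [-86.5,-68.1,276.3,-0.7,-4.1,20]
    - [-86.5,-68.1,276.3,-0.7,-4.1,20]
    - [-86.5,-68.1,276.3,-0.7,-4.1,20]
    - [-86.5,-68.1,276.3,-0.7,-4.1,20]
  newtons: 12

```text
time_s: 8.58
tool_pos: [0.5184, -0.3072, 0.1694]
tool_rot: [-89.9, 19.9, 178.3]
force: [0.3, -0.1, -0.9]
grip_width: 0.0315
```

Run:
```python
from h import *
st()
i=camera_info('wrist');p,d=read_camera('wrist');cv2.imwrite('pics/w4.png',p[:,:,::-1]);np.savez('w4.npz',p=p,d=d,**i)
p,d=read_camera('side');c=p[120:270,200:370]; cv2.imwrite("pics/s4.png",cv2.resize(c[:,:,::-1],None,fx=4,fy=4,interpolation=cv2.INTER_CUBIC))
st()
```

```text
t 8.58 tcp [ 0.5184 -0.3072  0.1694] rot [-89.86  19.92 178.33] F [ 0.29 -0.15 -0.86] w 0.0315 q7 -52.0
cmd [ 0.5183 -0.307   0.1691] err mm [ 0.08 -0.22  0.35] [-89.98  20.01 178.15]
t 8.68 tcp [ 0.5195 -0.3056  0.1702] rot [-89.81  19.97 178.51] F [-0.48 -0.21 -0.42] w 0.0319 q7 -52.0
cmd [ 0.5183 -0.307   0.1691] err mm [1.17 1.4  1.08] [-89.98  20.01 178.15]
```

View pics/w4.png

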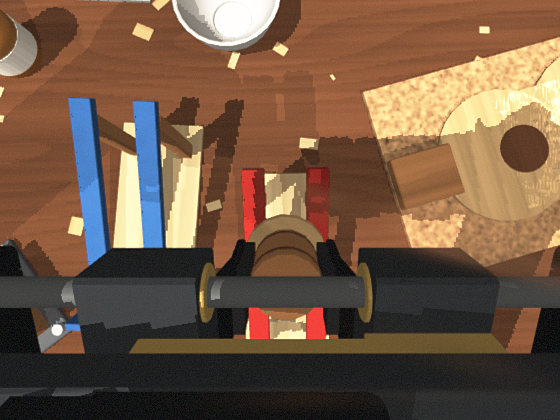

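View pics/s4.png

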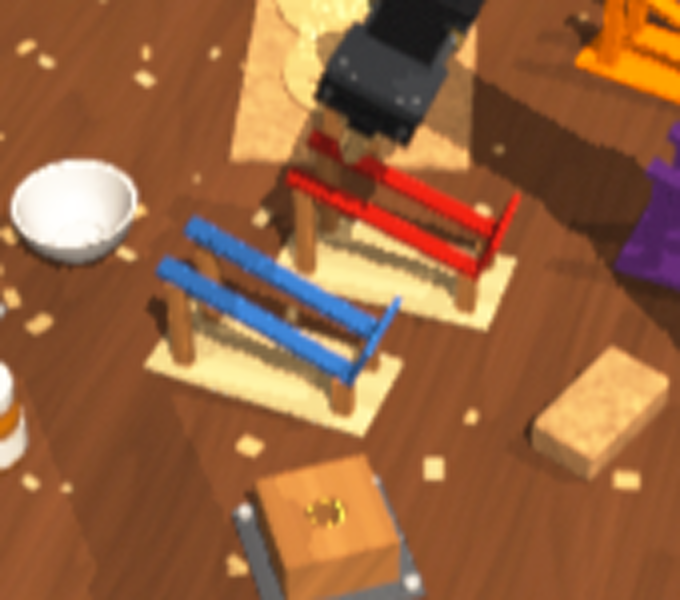

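Run:
```python
from h import *
z=np.load('w4.npz');W=cloud(z['d'],z)
for v in (110,150,200):
  r=[W[v,u] for u in ((84,148) if v<150 else (86,150) if v==150 else (92,152))]; print('blue',v,np.round(r,4).tolist())
p=z['p'];hsv=cv2.cvtColor(p,cv2.COLOR_RGB2HSV)
for v in (175,190,210):
  m=(W[v,:,2]>.07)&(np.arange(560)>238)&(np.arange(560)<332)&(hsv[v,:,1]>150)&((hsv[v,:,0]<8)|(hsv[v,:,0]>172)); P=W[v][m]; print('red',v,len(P),P[:,0].mean().round(4),P[:,1].min().round(4),P[:,1].max().round(4),(P[:,1].min()+P[:,1].max())/2,P[:,2].mean())
m=(W[...,2]>.07)&((hsv[...,0]<8)|(hsv[...,0]>172))&(hsv[...,1]>150)
print('red end',np.nanmax(W[...,0][m]), W[...,2][m].max())
m=(W[...,2]>.07)&(hsv[...,0]>100)&(hsv[...,0]<125)&(hsv[...,1]>130)
P=W[m];print('blue end',P[:,0].max(),P[:,2].max()); 
for x in (.55,.6,.62):
  k=abs(P[:,0]-x)<.004; print(x,k.sum(),(P[k,1].min()+P[k,1].max())/2,P[k,1].min(),P[k,1].max(),P[k,2].mean())
plan(chute((.546,-.3079,.093),-1.85,.003)+(-181.85,20,178.15),commit=False)
```

```text
blue 110 [[0.6285, -0.1676, 0.1012], [0.6268, -0.2137, 0.102]]
blue 150 [[0.602, -0.1636, 0.0913], [0.6, -0.2117, 0.0936]]
blue 200 [[0.5661, -0.1612, 0.0785], [0.5646, -0.2077, 0.0798]]
red 175 44 0.577 -0.3409 -0.2796 -0.31024454746528013 0.10261094838541376
red 190 44 0.5669 -0.3401 -0.279 -0.30954705651040615 0.09896161722155922
red 210 44 0.553 -0.3403 -0.2787 -0.3095005267524715 0.09394151534712057
red end 0.583759319300744 0.27904985294105
blue end 0.6369395607533525 0.27944276549390235
0.55 428 -0.18183124284914587 -0.21308261250010752 -0.1505798731981842 0.07306536958249639
0.6 553 -0.18586732397824066 -0.21719960227408217 -0.15453504568239915 0.09109755219605892
0.62 594 -0.1870397029596383 -0.21852420757080915 -0.1555551983484674 0.09834577882909433
[0.0, 57.0, -0.0, -0.0, -0.0, -0.0] rows from start 1.4
```

move_arm:
  moves:
    - [0,25,0.8,0,0,0]
    - [0,45,0.8,0,0,0]
    - [0,57,0.8,0,0,0]
    - [0,58,0.8,0,0,0]
    - [0,58,0.8,0,0,0]

```text
time_s: 9.1
tool_pos: [0.5387, -0.3077, 0.115]
tool_rot: [-89.9, 19.9, 178.4]
force: [0.5, -0.2, -0.9]
grip_width: 0.0311
```

Run:
```python
from h import *
st()
i=camera_info('wrist');p,d=read_camera('wrist');cv2.imwrite('pics/w5.png',p[:,:,::-1])
p,d=read_camera('side');c=p[120:270,200:370]; cv2.imwrite("pics/s5.png",cv2.resize(c[:,:,::-1],None,fx=4,fy=4,interpolation=cv2.INTER_CUBIC))
```

```text
t 9.1 tcp [ 0.5387 -0.3077  0.115 ] rot [-89.88  19.93 178.39] F [ 0.45 -0.2  -0.88] w 0.0311 q7 -53.0
cmd [ 0.5183 -0.307   0.1691] err mm [ 20.38  -0.69 -54.07] [-89.98  20.01 178.15]
```

View pics/s5.png

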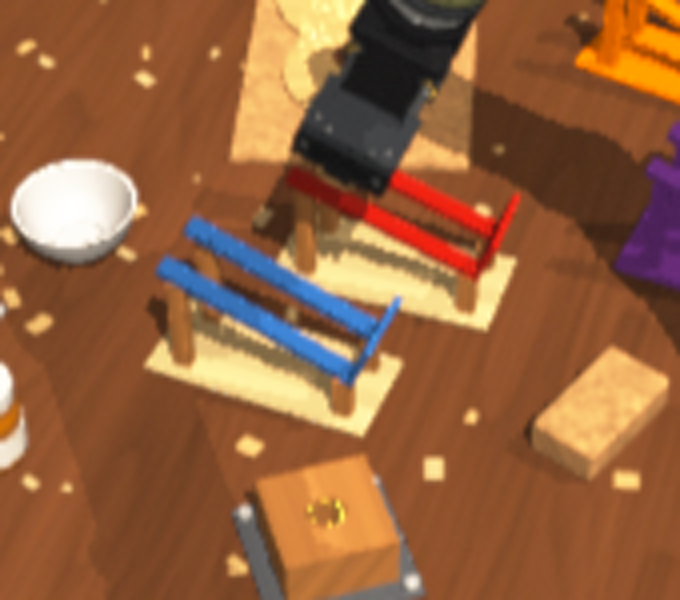

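View pics/w5.png

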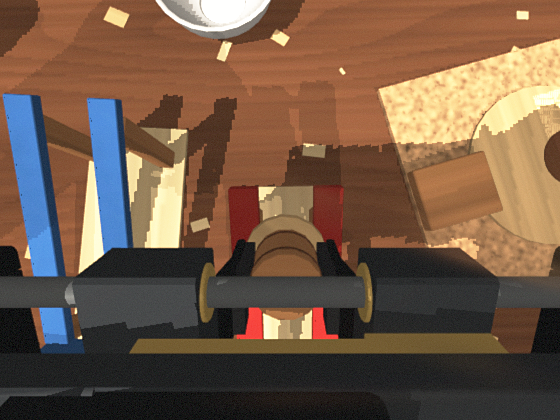

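move_arm:
  moves:
    - [0,0,0,0,0,0]
    - [0,0,0,0,0,0]
    - [0,0,0,0,0,0]
    - [0,0,0,0,0,0]
    - [0,-30,0,0,0,0]
    - [0,-70,0,0,0,0]
    - [0,-70,0,0,0,0]
  claw: 58

```text
time_s: 9.78
tool_pos: [0.5162, -0.3113, 0.1888]
tool_rot: [-89.4, 20.5, 178.3]
force: [1.6, -1.2, 1.3]
grip_width: 0.0578
```

Run:
```python
from h import *
st()
p,d=read_camera('side');c=p[120:270,200:370]; cv2.imwrite("pics/s6.png",cv2.resize(c[:,:,::-1],None,fx=4,fy=4,interpolation=cv2.INTER_CUBIC))
p,d=read_camera('wrist');cv2.imwrite('pics/w6.png',p[:,:,::-1])
```

```text
t 9.78 tcp [ 0.5162 -0.3113  0.1888] rot [-89.38  20.46 178.28] F [ 1.65 -1.19  1.28] w 0.0578 q7 -51.0
cmd [ 0.5183 -0.307   0.1691] err mm [-2.17 -4.3  19.73] [-89.98  20.01 178.15]
```

View pics/s6.png

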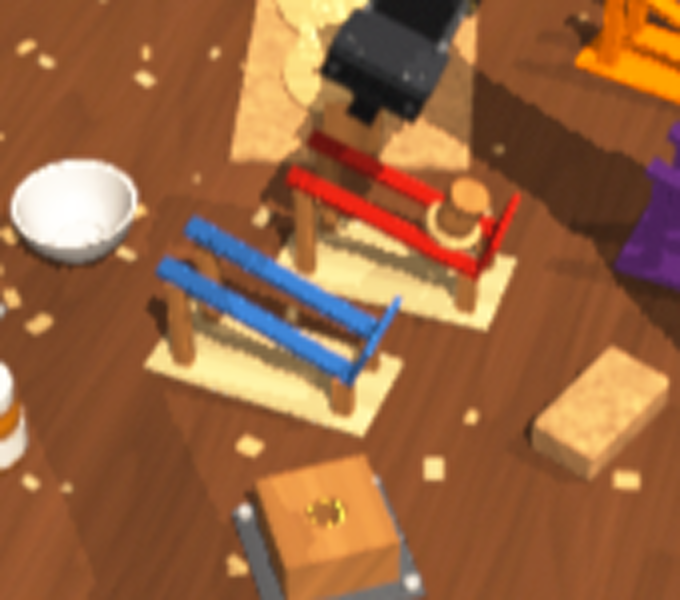

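```bash
cat >> h.py <<'E'
def comp(x,y,z,ax=0,ay=0,az=0):
    c=json.load(open('cmd.json'));R=Ro.from_quat(c['q'])
    json.dump(dict(p=(np.array(c['p'])+R.apply(np.array([x,y,z])/1000)).tolist(),q=(R*Ro.from_rotvec(np.radians([ax,ay,az]))).as_quat().tolist()),open('cmd.json','w'))
E
python3 - <<'E'
from h import *
comp(0,-12,.8); st()
plan((.53,.1,.17,-110),(.5375,.2565,.135,-100))
E
```

```text
t 9.88 tcp [ 0.515  -0.3096  0.1837] rot [-89.62  20.16 178.26] F [ 0.5   0.16 -0.26] w 0.0577 q7 -51.0
cmd [ 0.5142 -0.3077  0.1804] err mm [ 0.83 -1.86  3.37] [-89.98  20.01 178.15]
[1.1, 10.5, -408.0, -12.6, -71.1, -17.3] rows from start 10.4
[10.8, 44.1, -564.7, -14.3, -81.0, -16.5] rows from start 13.6
```

move_arm:
  moves:
    - [1.1,10.5,-408,-12.6,-71.1,-17.3]
    - [1.1,10.5,-408,-12.6,-71.1,-17.3]
    - [1.1,10.5,-408,-12.6,-71.1,-17.3]
    - [1.1,10.5,-408,-12.6,-71.1,-17.3]
    - [1.1,10.5,-408,-12.6,-71.1,-17.3]
    - [1.1,10.5,-408,-12.6,-71.1,-17.3]
    - [1.1,10.5,-408,-12.6,-71.1,-17.3]
    - [1.1,10.5,-408,-12.6,-71.1,-17.3]
    - [1.1,10.5,-408,-12.6,-71.1,-17.3]
    - [1.1,10.5,-408,-12.6,-71.1,-17.3]
    - [1.1,10.5,-408,-12.6,-71.1,-17.3]
    - [10.8,44.1,-564.7,-14.3,-81,-16.5]
    - [10.8,44.1,-564.7,-14.3,-81,-16.5]
    - [10.8,44.1,-564.7,-14.3,-81,-16.5]
    - [10.8,44.1,-564.7,-14.3,-81,-16.5]
    - [10.8,44.1,-564.7,-14.3,-81,-16.5]
    - [10.8,44.1,-564.7,-14.3,-81,-16.5]
    - [10.8,44.1,-564.7,-14.3,-81,-16.5]
    - [10.8,44.1,-564.7,-14.3,-81,-16.5]

```text
time_s: 11.47
tool_pos: [0.5376, 0.2539, 0.1339]
tool_rot: [-90.1, -0.3, -100.0]
force: [0.3, -0.6, -0.9]
grip_width: 0.0576
```

Run:
```python
from h import *
st()
p,d=read_camera('wrist');cv2.imwrite('pics/w7.png',p[:,:,::-1])
st()
plan((.5375,.2565,.083,-100),commit=False)
```

```text
t 11.47 tcp [0.5376 0.2539 0.1339] rot [ -90.05   -0.26 -100.04] F [ 0.31 -0.55 -0.88] w 0.0576 q7 -51.0
cmd [0.5375 0.2565 0.135 ] err mm [ 0.11 -2.68 -1.14] [-9.002e+01 -4.000e-02 -9.997e+01]
t 11.52 tcp [0.5378 0.2537 0.1342] rot [ -90.02   -0.25 -100.08] F [-0.51  0.31 -0.02] w 0.0578 q7 -51.0
cmd [0.5375 0.2565 0.135 ] err mm [ 0.33 -2.87 -0.84] [-9.002e+01 -4.000e-02 -9.997e+01]
[-0.0, 52.0, 0.0, 0.0, 0.0, 0.0] rows from start 1.2
```

View pics/w7.png

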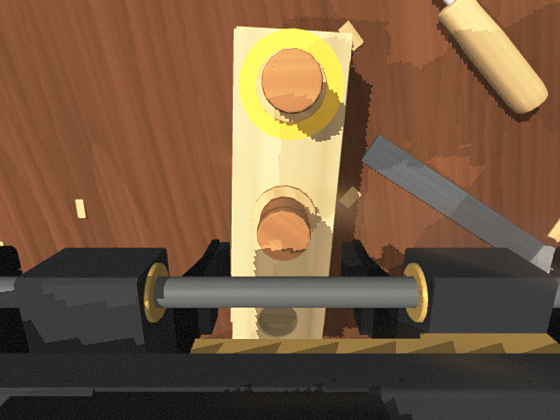

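move_arm:
  moves:
    - [-2.5,20,0,0,0,0]
    - [-2.5,42,0,0,0,0]
    - [-2.5,52,0,0,0,0]
    - [-2.5,52,0,0,0,0]

```text
time_s: 11.85
tool_pos: [0.5365, 0.2554, 0.08]
tool_rot: [-90.2, -0.4, -100.0]
force: [0.1, -0.9, 0.5]
grip_width: 0.0582
```

move_arm:
  moves:
    - [0,0,0,0,0,0]
    - [0,0,0,0,0,0]
    - [0,0,0,0,0,0]
    - [0,0,0,0,0,0]
    - [0,0,0,0,0,0]
    - [0,0,0,0,0,0]
    - [0,0,0,0,0,0]
  claw: 20
  newtons: 12

```text
time_s: 12.43
tool_pos: [0.5379, 0.2583, 0.0831]
tool_rot: [-90.0, -0.2, -99.9]
force: [-1.3, -0.9, 3.8]
grip_width: 0.0314
```

Run:
```python
from h import *
comp(-2.5,52,0); st()
```

```text
t 12.43 tcp [0.5379 0.2583 0.0831] rot [-89.98  -0.16 -99.92] F [-1.29 -0.86  3.75] w 0.0314 q7 -53.0
cmd [0.5379 0.259  0.083 ] err mm [ 0.04 -0.66  0.1 ] [-9.002e+01 -4.000e-02 -9.997e+01]
```

Run:
```python
from h import *
plan((.5379,.259,.165,-100),(.47,.05,.16,-100),(.4616,-.0238,.145,-100),(.4616,-.0238,.112,-100))
```

```text
[0.0, -82.0, -0.0, 0.0, 0.0, 0.0] rows from start 2.0
[217.6, -76.8, -30.7, 0.0, 0.0, 0.0] rows from start 5.6
[291.7, -61.8, -26.2, 0.0, 0.0, 0.0] rows from start 7.2
[291.7, -28.8, -26.2, 0.0, 0.0, 0.0] rows from start 7.1
```

move_arm:
  moves:
    - [0,-20,0,0,0,0]
    - [0,-55,0,0,0,0]
    - [0,-82,0,0,0,0]
    - [40,-82,-6,0,0,0]
    - [80,-81,-12,0,0,0]
    - [120,-80,-17,0,0,0]
    - [160,-79,-23,0,0,0]
    - [200,-77,-29,0,0,0]
    - [235,-76,-29,0,0,0]
    - [270,-70,-27,0,0,0]
    - [291.7,-61.8,-26.2,0,0,0]
    - [291.7,-61.8,-26.2,0,0,0]
    - [291.7,-40,-26.2,0,0,0]
    - [291.7,-28.8,-26.2,0,0,0]
    - [291.7,-28.8,-26.2,0,0,0]
    - [291.7,-28.8,-26.2,0,0,0]

```text
time_s: 13.77
tool_pos: [0.4609, -0.0237, 0.1116]
tool_rot: [-90.2, -0.2, -99.8]
force: [0.3, 0.0, 0.2]
grip_width: 0.0315
```

Run:
```python
from h import *
st()
p,d=read_camera('wrist');cv2.imwrite('pics/w8.png',p[:,:,::-1]);st()
p,d=read_camera('side'); c=p[190:310,220:350]; cv2.imwrite("pics/s8.png",cv2.resize(c[:,:,::-1],None,fx=4,fy=4,interpolation=cv2.INTER_CUBIC))
```

```text
t 13.77 tcp [ 0.4609 -0.0237  0.1116] rot [-90.16  -0.15 -99.82] F [0.26 0.   0.2 ] w 0.0315 q7 -12.0
cmd [ 0.4616 -0.0238  0.112 ] err mm [-0.7   0.12 -0.46] [-9.002e+01 -4.000e-02 -9.997e+01]
t 13.82 tcp [ 0.4617 -0.0238  0.1123] rot [-90.06  -0.16 -99.83] F [-0.21 -0.04  0.22] w 0.0319 q7 -12.0
cmd [ 0.4616 -0.0238  0.112 ] err mm [ 0.03 -0.    0.26] [-9.002e+01 -4.000e-02 -9.997e+01]
```

View pics/w8.png

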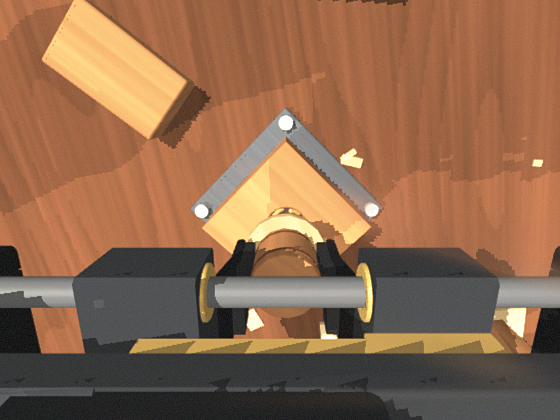

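View pics/s8.png

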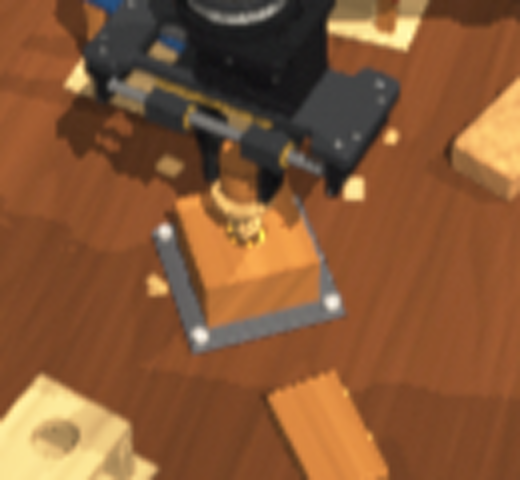

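move_arm:
  moves:
    - [0,3,0,0,0,0]
    - [0,5,0,0,0,0]
    - [0,6,0,0,0,0]
    - [0,6,0,0,0,0]
  newtons: 10

```text
time_s: 14.2
tool_pos: [0.4615, -0.0246, 0.106]
tool_rot: [-90.0, -0.2, -99.9]
force: [0.9, 0.3, -0.7]
grip_width: 0.0319
```

move_arm:
  moves:
    - [0,1,0,0,0,0]
    - [0,1,0,0,0,0]

```text
time_s: 14.37
tool_pos: [0.4615, -0.0246, 0.1051]
tool_rot: [-90.0, -0.2, -99.9]
force: [-0.1, 0.4, -1.0]
grip_width: 0.0315
```

move_arm:
  moves:
    - [0,1,0,0,0,0]
    - [0,1,0,0,0,0]

```text
time_s: 14.53
tool_pos: [0.4617, -0.0244, 0.1045]
tool_rot: [-90.0, -0.2, -99.9]
force: [-0.9, 1.0, 3.8]
grip_width: 0.0316
```

move_arm:
  moves:
    - [0,1,0,0,0,0]
    - [0,1,0,0,0,0]

```text
time_s: 14.7
tool_pos: [0.462, -0.0243, 0.1041]
tool_rot: [-90.0, -0.2, -99.9]
force: [-2.3, 0.7, 7.9]
grip_width: 0.032
```

move_arm:
  moves:
    - [0,0,0,0,7,0]
    - [0,0,0,0,14,0]

```text
time_s: 14.87
tool_pos: [0.4618, -0.0247, 0.1033]
tool_rot: [-90.0, -0.2, -114.2]
force: [-0.7, -0.6, -0.6]
grip_width: 0.0318
```

move_arm:
  moves:
    - [0,0,0,0,5,0]
    - [0,0,0,0,10,0]

```text
time_s: 15.03
tool_pos: [0.4615, -0.0249, 0.103]
tool_rot: [-89.9, -0.2, -124.2]
force: [0.9, -0.3, -0.4]
grip_width: 0.0316
```

move_arm:
  moves:
    - [0,1.5,0,0,5,0]
    - [0,3,0,0,10,0]
    - [0,3,0,0,10,0]

```text
time_s: 15.28
tool_pos: [0.4614, -0.0246, 0.0998]
tool_rot: [-89.9, -0.2, -134.0]
force: [0.0, 0.7, -0.2]
grip_width: 0.0313
```

move_arm:
  moves:
    - [0,0,0,0,7,0]
    - [0,0,0,0,14,0]

```text
time_s: 15.45
tool_pos: [0.4614, -0.0246, 0.0999]
tool_rot: [-89.9, -0.2, -148.1]
force: [-0.6, 1.8, -2.3]
grip_width: 0.0317
```

move_arm:
  moves:
    - [0,2,0,0,5,0]
    - [0,3.5,0,0,14,0]
    - [0,3.5,0,0,14,0]

```text
time_s: 15.7
tool_pos: [0.4613, -0.0249, 0.0962]
tool_rot: [-89.9, -0.1, -162.1]
force: [-0.8, -0.1, -0.7]
grip_width: 0.0317
```

move_arm:
  moves:
    - [0,1,0,0,7,0]
    - [0,2,0,0,14,0]
    - [0,2,0,0,14,0]

```text
time_s: 15.95
tool_pos: [0.4614, -0.0249, 0.0944]
tool_rot: [-89.8, -0.1, -176.0]
force: [-1.0, -0.2, -0.4]
grip_width: 0.0319
```

move_arm:
  moves:
    - [0,-0.9,0,0,-7,0]
    - [0,-2,0,0,-14,0]
    - [0,-3.1,0,0,-21,0]
    - [0,-4.2,0,0,-28,0]

```text
time_s: 16.28
tool_pos: [0.4615, -0.0248, 0.0988]
tool_rot: [-89.9, -0.2, -147.2]
force: [0.1, 0.1, 0.2]
grip_width: 0.0316
```

move_arm:
  moves:
    - [0,-1.1,0,0,-7,0]
    - [0,-2.2,0,0,-14,0]
    - [0,-3.3,0,0,-21,0]
    - [0,-4.4,0,0,-28,0]

```text
time_s: 16.62
tool_pos: [0.4616, -0.0248, 0.1032]
tool_rot: [-90.0, -0.2, -119.2]
force: [-1.2, 0.6, -0.5]
grip_width: 0.0315
```

move_arm:
  moves:
    - [0,-1.1,0,0,-7,0]
    - [0,-2.2,0,0,-14,0]
    - [0,-3.3,0,0,-21,0]
    - [0,-4.4,0,0,-28,0]
    - [0,-5.5,0,0,-35,0]

```text
time_s: 17.03
tool_pos: [0.4615, -0.0248, 0.1087]
tool_rot: [-90.1, -0.2, -84.2]
force: [-0.6, 0.3, -1.0]
grip_width: 0.0318
```

Run:
```python
from h import *
setcmd(.4616,-.0246,.1086,-85)
T=(.602,-.1852,.093); y=-184.65
a=chute(T,-4.65,.06,.0225)
plan((.4616,-.0246,.185,-100),(.5,-.07,.2,-140),a+(y,20,175.35))
```

```text
[0.0, -76.4, 0.0, -0.0, 15.0, -0.0] rows from start 2.1
[48.6, -91.4, 34.3, 0.0, 55.0, -0.0] rows from start 7.7
[167.5, -61.9, 98.1, 17.4, 98.5, 14.7] rows from start 14.1
```

move_arm:
  moves:
    - [0,-38,0,0,7,0]
    - [0,-76.4,0,0,14,0]
    - [20,-91.4,14,0,21,0]
    - [48.6,-91.4,34.3,0,28,0]
    - [48.6,-91.4,34.3,0,35,0]
    - [48.6,-91.4,34.3,0,42,0]
    - [48.6,-91.4,34.3,0,49,0]
    - [48.6,-91.4,34.3,0,55,0]
    - [70,-88,45,2.5,61,2]
    - [90,-82,57,5,67,4]
    - [110,-77,68,7.5,73.5,6]
    - [130,-72,79,10,80,8]
    - [150,-67,90,13,87,11]
    - [167.5,-61.9,98.1,16,94,13.5]
    - [167.5,-61.9,98.1,17.4,98.5,14.7]
    - [167.5,-61.9,98.1,17.4,98.5,14.7]
    - [167.5,-61.9,98.1,17.4,98.5,14.7]
    - [167.5,-61.9,98.1,17.4,98.5,14.7]
  newtons: 12

```text
time_s: 18.53
tool_pos: [0.5746, -0.182, 0.1714]
tool_rot: [-89.7, 20.0, 175.9]
force: [0.6, 0.8, -0.8]
grip_width: 0.0319
```

Run:
```python
from h import *
st()
i=camera_info('wrist');p,d=read_camera('wrist');cv2.imwrite('pics/w9.png',p[:,:,::-1])
W=cloud(d,i);hsv=cv2.cvtColor(p,cv2.COLOR_RGB2HSV)
m=(W[...,2]>.07)&(W[...,2]<.12)&(hsv[...,0]>100)&(hsv[...,0]<125)&(hsv[...,1]>110)
P=W[m];print('blue end',P[:,0].max())
for x in (.59,.6,.61,.62):
  k=abs(P[:,0]-x)<.003; print(x,k.sum(),((P[k,1].min()+P[k,1].max())/2).round(4),P[k,1].min().round(4),P[k,1].max().round(4),P[k,2].mean().round(4))
st()
plan(chute((.602,-.1852,.093),-4.65,.003,.0225)+(-184.65,20,175.35),commit=False)
```

```text
t 18.53 tcp [ 0.5746 -0.182   0.1714] rot [-89.71  19.97 175.89] F [ 0.55  0.83 -0.83] w 0.0319 q7 -75.0
cmd [ 0.5739 -0.1829  0.1705] err mm [0.63 0.95 0.9 ] [-90.    20.04 175.37]
blue end 0.6377300670622635
0.59 68 -0.184 -0.2146 -0.1533 0.0885
0.6 244 -0.1849 -0.2156 -0.1542 0.0917
0.61 173 -0.1629 -0.1705 -0.1553 0.0945
0.62 189 -0.1865 -0.2171 -0.1559 0.0981
t 18.58 tcp [ 0.5748 -0.182   0.1715] rot [-89.73  19.99 175.83] F [ 0.21 -0.13 -0.2 ] w 0.0315 q7 -75.0
cmd [ 0.5739 -0.1829  0.1705] err mm [0.85 0.93 1.04] [-90.    20.04 175.37]
[0.1, 57.0, 0.0, 0.0, 0.0, -0.0] rows from start 1.4
```

View pics/w9.png

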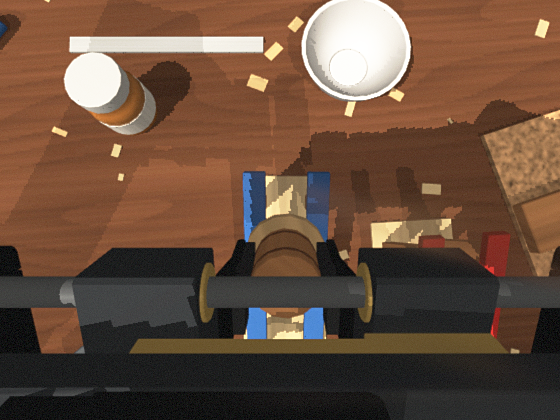

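move_arm:
  moves:
    - [0,25,0.6,0,0,0]
    - [0,45,0.6,0,0,0]
    - [0,56,0.6,0,0,0]
    - [0,58,0.6,0,0,0]
    - [0,58,0.6,0,0,0]

```text
time_s: 19.0
tool_pos: [0.5941, -0.1844, 0.1161]
tool_rot: [-89.8, 19.9, 175.6]
force: [1.0, 0.4, -0.2]
grip_width: 0.0313
```

Run:
```python
from h import *
st()
p,d=read_camera('wrist');cv2.imwrite('pics/w10.png',p[:,:,::-1])
```

```text
t 19.0 tcp [ 0.5941 -0.1844  0.1161] rot [-89.85  19.93 175.62] F [ 1.04  0.37 -0.2 ] w 0.0313 q7 -79.0
cmd [ 0.5739 -0.1829  0.1705] err mm [ 20.14  -1.49 -54.4 ] [-90.    20.04 175.37]
```

View pics/w10.png

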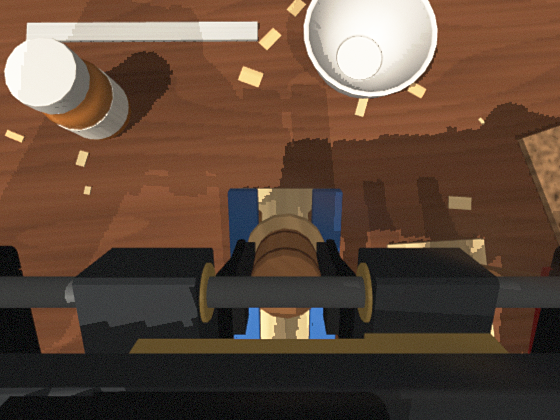

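Same picture as with the red one: the collar is just over the rails, centred at column 285. Releasing.

move_arm:
  moves:
    - [0,0,0,0,0,0]
    - [0,0,0,0,0,0]
    - [0,0,0,0,0,0]
    - [0,0,0,0,0,0]
    - [0,-30,0,0,0,0]
    - [0,-70,0,0,0,0]
    - [0,-110,0,0,0,0]
    - [0,-110,0,0,0,0]
    - [0,-110,0,0,0,0]
    - [0,-110,0,0,0,0]
  claw: 58

```text
time_s: 19.88
tool_pos: [0.5562, -0.1818, 0.2201]
tool_rot: [-89.8, 20.0, 175.5]
force: [-0.6, 0.0, -0.4]
grip_width: 0.0576
```

Run:
```python
from h import *
st()
p,d=read_camera('side');cv2.imwrite("pics/s11.png",p[:,:,::-1])
c=p[120:270,200:370]; cv2.imwrite("pics/s12.png",cv2.resize(c[:,:,::-1],None,fx=4,fy=4,interpolation=cv2.INTER_CUBIC))
p,d=read_camera('top');i=camera_info('top');cv2.imwrite("pics/t11.png",p[:,:,::-1])
W=cloud(d,i)
for n,c in (('red',(.44,-.306)),('blue',(.495,-.175))):
    m=(np.hypot(W[...,0]-c[0],W[...,1]-c[1])<.035)&(W[...,2]>.088)&(W[...,2]<.115);P=W[m];print(n,m.sum(),P.mean(0).round(3) if m.any() else None)
```

```text
t 19.88 tcp [ 0.5562 -0.1818  0.2201] rot [-89.75  20.   175.53] F [-0.57  0.05 -0.36] w 0.0576 q7 -72.0
cmd [ 0.5739 -0.1829  0.1705] err mm [-17.74   1.12  49.6 ] [-90.    20.04 175.37]
red 117 [ 0.438 -0.306  0.098]
blue 0 None
```

View pics/s12.png

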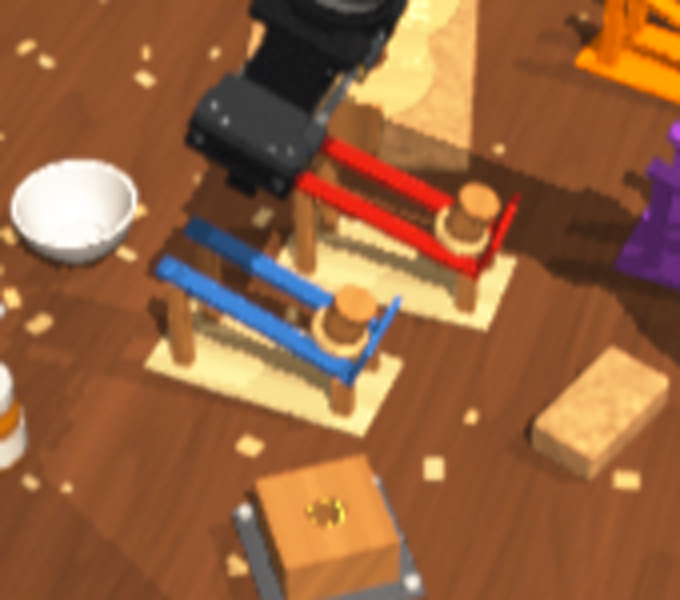

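View pics/t11.png

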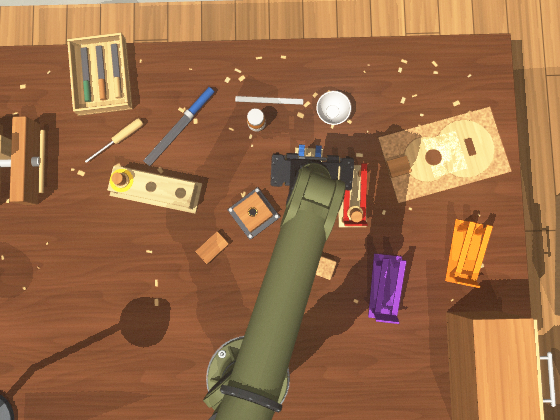

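move_arm:
  moves:
    - [0,-30,0,0,0,0]
    - [0,-30,0,0,0,0]
    - [0,-30,0,0,0,0]
    - [0,-30,0,0,0,0]
    - [0,-30,0,0,0,0]
    - [0,-30,0,0,0,0]
    - [0,-30,0,0,0,0]
    - [0,-30,0,0,0,0]

```text
time_s: 20.65
tool_pos: [0.5461, -0.1806, 0.2474]
tool_rot: [-89.8, 19.9, 175.5]
force: [1.0, -0.3, -0.1]
grip_width: 0.0578
```

Run:
```python
from h import *
st()
p,d=read_camera('side');i=camera_info('side');W=cloud(d,i)
c=p[120:270,200:370]; cv2.imwrite("pics/s13.png",cv2.resize(c[:,:,::-1],None,fx=4,fy=4,interpolation=cv2.INTER_CUBIC))
# expected knob-top centres
n=.042
for nm,o,yaw in (('red',(.429,-.304),-1.85),('blue',(.4845,-.174),-4.65)):
    a=np.radians(yaw);e=np.array([np.cos(a),np.sin(a)])
    xy=np.array(o)+e*(.021-.342*.042); print(nm,'expected px',proj([*xy,.058+.94*.042],i).round(1))
```

```text
t 20.65 tcp [ 0.5461 -0.1806  0.2474] rot [-89.85  19.93 175.52] F [ 0.96 -0.34 -0.13] w 0.0578 q7 -71.0
cmd [ 0.5739 -0.1829  0.1705] err mm [-27.85   2.31  76.86] [-90.    20.04 175.37]
red expected px [319.3 170.3]
blue expected px [288.  195.5]
```

View pics/s13.png

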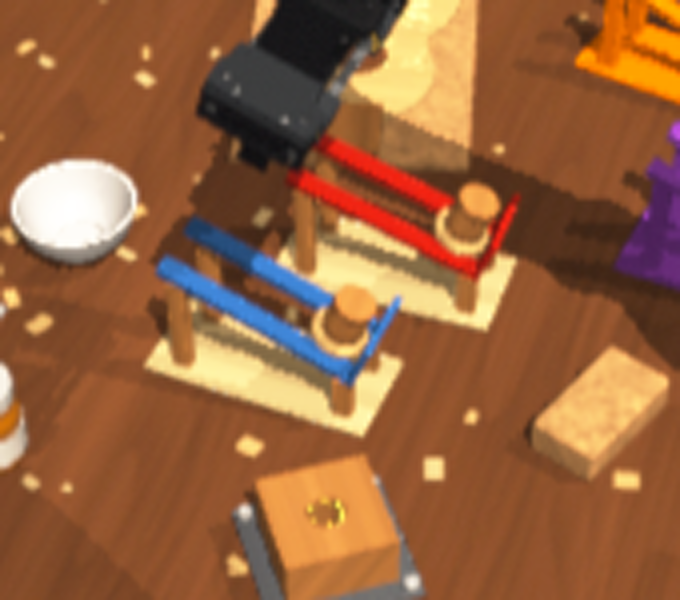

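Both knob tops are at their expected rest pixels: red at about (320, 170), blue at about (289, 195). Neither has moved since the last picture.

```bash
python3 -c "
from cell import job
print(job.sign_off())"
```

```text
the job is handed in; nothing more can be done
None
```

Both screws were tested and hung in their chutes, and the job was handed in at about 20.7 s of the 64 s allowed.

- **End screw (rack, opposite the yellow ring):** I judged it left-hand. Turned about 126° clockwise, it stayed between roughly 30 and 33 mm above the mouth. The push back rose and fell as the threads passed and never turned into a pull downwards. It now hangs in the red chute, against the stop.
- **Middle screw:** It is right-hand. Turned 76° clockwise with almost no force, it sank about 10 mm, to about 22 mm above the mouth. I turned it back out as it rose, and it now hangs in the blue chute, against the stop.

**Last checks:** In the final side picture both knobs are within a pixel or so of where they should rest. The blue one did not move between two looks 0.8 s apart. In the last top picture the yellow-ringed screw is in its hole and the other things look unmoved. The gripper was open and well clear.

**What did not go cleanly:**
- While testing the first screw the vertical force reached about 11 N for a moment, because I had lowered it too far. I backed off to about zero.
- The last top-camera check for the blue knob found nothing because the gripper hid it, so its place rests on the side view.

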